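# Stamp the exhibit tag

## Robot

A 6-joint arm with a two-finger parallel gripper is mounted at the origin on the work surface. World frame = base frame: x ahead of the robot, y to its left, z up, the work surface at z = 0. Lengths are in m, angles in degrees, forces in N, time in s.
With the tool pointing down it reaches from about 0.375 to 0.9 m from the base axis. Payload 3.1 kg.
Tool frame: the origin (TCP) lies at the very end of the fingers, on their centre line; the grasp point (between the pads) lies behind it (bot.grip_depth is the z of the grasp point in the tool frame, in m); z points along the fingers, y is the direction in which the jaws open and shut (so a half turn about z gives the same grasp; the last joint's range is limited). The gripper opens to 87 mm and grips with 3 to 60 N. Pads are 19 mm wide; open, the fingers measure 117 mm over their backs; the gripper's body (75 mm by 190 mm) begins 51 mm behind the grasp point.
Start: joints at [63.283, 30.224, 82.088, -0, 67.689, -10.227], TCP at [0.177, 0.599, 0.223] pointing down, gripper open.
Joint ranges: [-176.69, 176.69], [-43.24, 126.21], [12.49, 139.97], [-82, 262], [0, 151.66], [-163.58, 163.58]. Speed limits (degrees/s): [159.86, 159.86, 180, 180, 180, 180].

## Interface

Orientations are given as a 3x3 rotation matrix whose columns are the frame's x, y, z axes.
In Python, from rig import bot, vision gives the robot as it stands. The module is installed in compiled form; this text tells all that it offers.
- The arm moves only by the shell command python3 -m jog 'ROWS'. ROWS is JSON, a list of rows, each a list of 3 entries, a list of its own where there are three numbers: the shift along the tool's x, y, z in mm, then the turn, a rotation vector about the tool's x, y, z in degrees, then the closure, from 0 (fully open) to 1 (shut). In form: [[[dx, dy, dz], [wx, wy, wz], fingers], ...]. A call has 1 to 12 rows; each row is the pose to reach, as a shift and turn from the pose commanded when the call began, along the tool's axes at that moment; what a row does not reach only later rows make up. A row lasts 1/12 s, in which the tool goes at most 41.7 mm and 7.16 degrees, less where a joint would pass 70% of its speed; a pose out of reach is approached as far as the arm can. A call with a gripper value outside its range is refused whole. The fingers move at their own pace and stop on an object; the grip force is fixed at half the most. Time passes only in rows, so rows that repeat a pose let the fingers close. It gives the time, the measured TCP pose, the force and the opening at its end, in the units of the state.
- bot.read_state(): the state, without advancing time (a new reading comes with each control period).
- vision.capture(name): name is "scene" or "top" or "wrist"; returns the picture (400x640x3 uint8, red, green, blue); there is no depth.
- vision.camera_info(name): a dict with "intrinsics" (3x3 intrinsics, pixels), "camera_from_world" (4x4, takes a point from world to camera coordinates); the wrist camera has in their place "mount" (4x4, takes a point from camera to tool coordinates, whose origin is the TCP and whose axes are the flange's). Camera axes: x right, y up, looking along -z (the intrinsics and any distortion apply to the point x, -y, -z); pixel columns grow to the right and rows downward; lengths in m; the calibration is good to about 2 mm. A picture is of the moment at which its call begins: read the wrist's pose just before it. camera_info takes no time and is no camera call.
- bot.hand_in(): hands the job in, once; it reports no verdict.
The state is a dict: "time_s": time; "joint_positions": joint angles; "qvel": joint speeds; "tau": joint torques, N m; "position": TCP position; "tcp_rot": TCP orientation; "force": force on the tool from outside, world axes, zero at the start; "moment": the same for the moment, N m; "opening": opening from 0.0 (shut) to 1.0 (fully open).
Only numpy, scipy, OpenCV 4.12 (cv2) and the standard library are available. Lean on these libraries where they do the work, as an engineer would, in place of code of your own. Each camera call takes 0.05 s, during which the arm holds its last target. There are 200 camera calls.

## Task

The white tag for the green parcel already lies in the bench stamp with the green head. Press the green plunger head down to its stop to stamp the tag, then let it spring all the way back up; do not press the red-headed or yellow-headed stamps.

Things in the scene. Friction and masses are not known exactly. Their poses are not given: they have to be found in the camera images.
- green_head (a point): Centre of the top of the round green plunger head, 44 mm across (flat over the middle 36 mm), 145 mm above the table when up; it rides down with the head. z points up. The head is on a sprung rod over a blue arch, 98 mm wide, 95 mm high, on a 90 x 105 mm base fixed to the table. A white tag, 130 x 45 mm, lies on that base. Objects beyond the stamps are under 90 mm tall.
- green_plunger (a joint): Plunger of the green-headed stamp: 0 m when up, growing to 0.020 m at the hard stop when fully down. A spring pushes it up with about 3 N when up and 9 N at the stop; it returns by itself when released. Three such stamps (green, red, yellow heads) stand in a row across the robot's front in any order, each turned up to 30 degrees.
- red_plunger (a joint): The plunger of the stamp with the red head: 0 m when up, growing to 0.020 m when fully down. That stamp is otherwise the same as the green one and stands in the same row, at least 170 mm from it between centres; it is a bystander.
- yellow_plunger (a joint): The plunger of the stamp with the yellow head: 0 m when up, growing to 0.020 m when fully down. That stamp is otherwise the same as the green one and stands in the same row, at least 170 mm from it between centres; it is a bystander.

How it is judged:
By the outcome, as a careful person would: the job done as asked, in the order asked, and still so for the second after the job is handed in, with the robot touching nothing.
It also fails if it takes over 32 s, if anything falls off the work surface, if the arm or the gripper's body presses on something with over 40 N, if the wrist force passes 120 N, or if a joint passes its speed limit or range.

## Working session

There is one attempt and no reset: what is moved stays moved. The work goes in short steps, Python scripts to look and compute and a shell command to move; the robot and the scene stay as the last step left them, time stands still between calls to the robot, and variables do not carry over. Pictures are saved under pics/ and viewed, about 8 in all and at most 12, crops included, and the job is handed in when it is done.

```bash
mkdir -p pics
python3 - <<'E'
from rig import bot, vision
import cv2,numpy as np
s=bot.read_state();print(s['time_s'],s['position'],s['tcp_rot'],s['force'],s['opening'],bot.grip_depth)
for n in("scene","top"):
    cv2.imwrite(f"pics/{n}0.png",vision.capture(n)[:,:,::-1])
    i=vision.camera_info(n);print(n,{k:np.round(v,4).tolist() if not isinstance(v,str) else v for k,v in i.items()})
E
```

```text
0.0 [0.17704664 0.59865409 0.22158081] [[-9.58882592e-01  2.83801485e-01 -9.44756938e-04]
 [ 2.83802821e-01  9.58880776e-01 -1.90150415e-03]
 [ 3.66259564e-04 -2.09144391e-03 -9.99997746e-01]] [-0.01657588  0.34894694 -0.07731446] 0.9997661484720095 -0.0187
scene {'intrinsics': [[375.7142, 0.0, 313.7565], [0.0, 375.7142, 192.2166], [0.0, 0.0, 1.0]], 'camera_from_world': [[-0.7555, 0.6552, 0.0022, 0.3945], [-0.5039, -0.5832, 0.6371, 0.1816], [0.4187, 0.4802, 0.7708, -1.0706], [0.0, 0.0, 0.0, 1.0]]}
top {'intrinsics': [[403.1497, 0.0, 326.8824], [0.0, 403.1497, 189.99], [0.0, 0.0, 1.0]], 'camera_from_world': [[0.0179, -0.9998, -0.0003, -0.0129], [0.9983, 0.0179, 0.0546, -0.5161], [-0.0546, -0.0013, 0.9985, -0.8674], [0.0, 0.0, 0.0, 1.0]]}
```

View pics/top0.png

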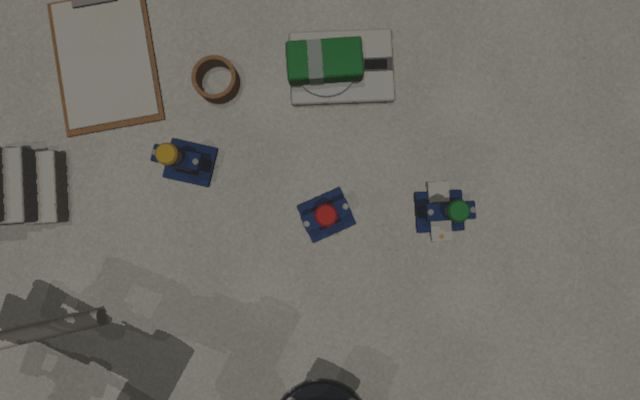

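View pics/scene0.png

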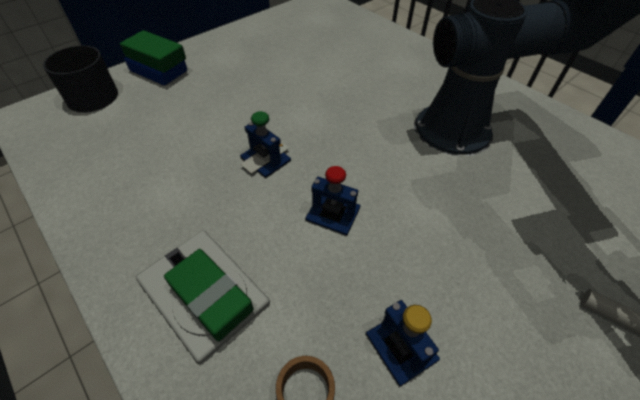

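The top view shows the green head at about (459,211), red at (326,215) and yellow at (167,153). In the scene view they are at (260,117), (335,175) and (417,318). Next I'll intersect these rays with z = 0.145 and cross-check.

Run:
```python
from rig import bot, vision
import cv2,numpy as np
seed={'top':{'g':(459,211),'r':(326,215),'y':(167,153)},'scene':{'g':(260,117),'r':(335,175),'y':(417,318)}}
hue={'g':(45,85),'r':(0,8),'y':(15,32)}
s=bot.read_state();P=s['position'];R=s['tcp_rot']
rays={}
for n in seed:
    im=cv2.imread(f"pics/{n}0.png");h=cv2.cvtColor(im,cv2.COLOR_BGR2HSV)
    i=vision.camera_info(n);K=np.array(i['intrinsics']);T=np.array(i['camera_from_world'])
    for c,(u,v) in seed[n].items():
        m=((h[...,0]>=hue[c][0])&(h[...,0]<=hue[c][1])&(h[...,1]>130)&(h[...,2]>50)).astype(np.uint8)
        nn,l,st,ce=cv2.connectedComponentsWithStats(m);k=l[v,u];p=ce[k]
        d=np.linalg.inv(K)@[*p,1];d=T[:3,:3].T@(d*[1,-1,-1]);o=-T[:3,:3].T@T[:3,3]
        w=o+d*(0.143-o[2])/d[2];rays.setdefault(c,[]).append((o,d/np.linalg.norm(d)))
        print(n,c,k,st[k],p.round(1),w.round(4))
for c,((o1,d1),(o2,d2)) in rays.items():
    t=np.linalg.lstsq(np.c_[d1,-d2],o2-o1,rcond=None)[0];a=o1+t[0]*d1;b=o2+t[1]*d2
    print(c,((a+b)/2).round(4),np.linalg.norm(a-b).round(4))
```

```text
top g 0 [     0      0    640    400 255879] [319.5 199.6] [0.4911 0.0096 0.143 ]
top r 1 [315 203  22  24 398] [325.6 214.6] [ 0.4633 -0.0023  0.143 ]
top y 3 [155 143  23  22 395] [166.4 153.5] [0.5724 0.2984 0.143 ]
scene g 2 [252 112  16  11 127] [259.5 117. ] [ 0.477  -0.2463  0.143 ]
scene r 1 [326 166  20  16 248] [335.4 173.8] [0.4654 0.0012 0.143 ]
scene y 2 [403 305  28  27 588] [416.9 318.2] [0.575  0.3013 0.143 ]
g [ 0.5376 -0.0254  0.3182] 0.1214
r [ 0.4629 -0.0019  0.1388] 0.001
y [0.5729 0.3006 0.1381] 0.0005
```

```bash
python3 -m jog '[[[-423,-291,0],[0,0,0],1],[[-423,-291,0],[0,0,0],1],[[-423,-291,0],[0,0,0],1],[[-423,-291,0],[0,0,0],1],[[-423,-291,0],[0,0,0],1],[[-423,-291,0],[0,0,0],1],[[-423,-291,0],[0,0,0],1],[[-423,-291,0],[0,0,0],1],[[-423,-291,0],[0,0,0],1],[[-423,-291,0],[0,0,0],1],[[-423,-291,0],[0,0,0],1],[[-423,-291,0],[0,0,0],1]]'
cat > m.py <<'E'
from rig import bot, vision
import cv2,numpy as np
def head(u,v,n,im,z=.145):
    i=vision.camera_info(n);K=np.array(i['intrinsics'])
    if n=='wrist':
        s=bot.read_state();W=np.eye(4);W[:3,:3]=s['tcp_rot'];W[:3,3]=s['position'];W=W@np.array(i['mount'])
    else: W=np.linalg.inv(i['camera_from_world'])
    d=W[:3,:3]@(np.linalg.inv(K)@[u,v,1]*[1,-1,-1]);o=W[:3,3]
    return o+d*(z-o[2])/d[2]
def blob(im,u,v,r):
    h=cv2.cvtColor(im,cv2.COLOR_BGR2HSV);m=((h[...,0]>40)&(h[...,0]<90)&(h[...,1]>100)&(h[...,2]>25)).astype(np.uint8)
    k=np.zeros_like(m);cv2.circle(k,(u,v),r,1,-1);M=cv2.moments(m*k,True);x=cv2.boundingRect(m*k)
    return M['m10']/M['m00'],M['m01']/M['m00'],M['m00'],x
E
python3 - <<'E'
from m import *
im=cv2.imread('pics/top0.png');b=blob(im,459,211,20);print(b,head(b[0],b[1],'top',im))
s=bot.read_state();print(s['time_s'],s['position'],s['tcp_rot'].round(4) if hasattr(s['tcp_rot'],'round') else s['tcp_rot'],s['joint_positions'],s['opening'])
print({k:np.round(v,4).tolist() for k,v in vision.camera_info('wrist').items()})
E
```

```text
time_s: 1.1
position: [0.4926, 0.2087, 0.2223]
tcp_rot: [[-0.959, 0.284, -0.001], [0.284, 0.959, -0.0], [0.001, -0.0, -1.0]]
force: [0.5, 0.4, -0.7]
opening: 0.171
(458.1695760598504, 210.62593516209478, 401.0, (447, 200, 23, 23)) [ 0.47513766 -0.24817229  0.145     ]
1.1 [0.49255651 0.20872364 0.22228971] [[-9.588e-01  2.841e-01 -8.000e-04]
 [ 2.841e-01  9.588e-01 -0.000e+00]
 [ 8.000e-04 -2.000e-04 -1.000e+00]] [ 1.09848762e+01  2.33370679e+01  9.49986973e+01  9.09963743e-03
  6.17086908e+01 -6.25145568e+01] 0.17087883295285014
{'intrinsics': [[308.9693, 0.0, 320.3788], [0.0, 308.9693, 204.8425], [0.0, 0.0, 1.0]], 'mount': [[-0.0003, 0.9525, 0.3045, 0.0855], [1.0, 0.0003, 0.0001, 0.0001], [0.0, 0.3045, -0.9525, -0.1635], [0.0, 0.0, 0.0, 1.0]]}
```

```bash
python3 -m jog '[[[-114,-443,0],[0,0,0],1],[[-114,-443,0],[0,0,0],1],[[-114,-443,0],[0,0,0],1],[[-114,-443,0],[0,0,0],1],[[-114,-443,0],[0,0,0],1],[[-114,-443,0],[0,0,0],1],[[-114,-443,0],[0,0,0],1],[[-114,-443,0],[0,0,0],1],[[-114,-443,0],[0,0,0],1],[[-114,-443,0],[0,0,0],1],[[-114,-443,0],[0,0,0],1],[[-114,-443,0],[0,0,0],1]]'
python3 -m jog '[[[0,0,0],[0,0,0],1],[[0,0,0],[0,0,0],1]]'
python3 - <<'E'
from m import *
s=bot.read_state();print(s['position'],s['joint_positions'],s['qvel'])
cv2.imwrite('pics/w1.png',vision.capture('wrist')[:,:,::-1])
E
```

```text
time_s: 2.1
position: [0.4762, -0.2549, 0.2227]
tcp_rot: [[-0.957, 0.29, 0.003], [0.29, 0.957, -0.006], [-0.004, -0.005, -1.0]]
force: [-0.2, 0.2, 1.4]
opening: 0.004
time_s: 2.27
position: [0.4748, -0.246, 0.222]
tcp_rot: [[-0.959, 0.285, -0.001], [0.285, 0.959, 0.002], [0.002, 0.001, -1.0]]
force: [0.6, 0.5, -0.5]
opening: 0.006
[ 0.47477761 -0.24597573  0.22195487] [-3.93837658e+01  2.33744042e+01  9.49975726e+01  2.85193550e-02
  6.17546843e+01 -1.12848998e+02] [ 1.844066   -0.72413873  0.99273999  0.08044064 -0.02492133 -0.10015808]
```

View pics/w1.png

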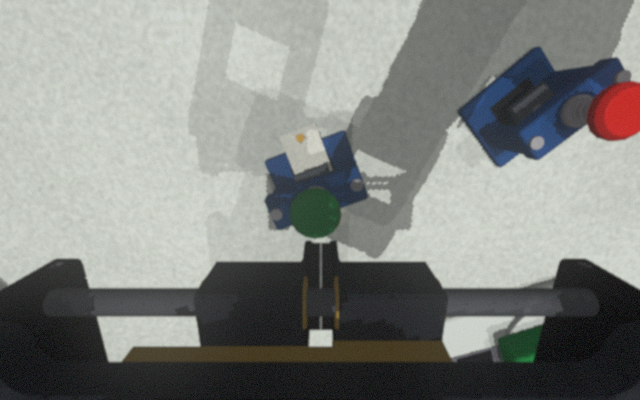

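The wrist view shows the green head at about (316,212), roughly 48 px across. The closed fingertips are just behind it, and red is well to the side at (618,110).

Run:
```python
from m import *
im=cv2.imread('pics/w1.png');b=blob(im,316,212,32);w=head(b[0],b[1],'wrist',im);s=bot.read_state()
print(b,w,s['position'],'tool shift mm',1000*np.array(s['tcp_rot']).T@(w-s['position']))
i=np.array(vision.camera_info('top')['camera_from_world']);print(head(b[0]-24,b[1],'wrist',im)-head(b[0]+24,b[1],'wrist',im))
```

```text
(319.9824355971897, 214.26580796252927, 854.0, (293, 190, 47, 47)) [ 0.47430621 -0.24520459  0.145     ] [ 0.47488848 -0.24520832  0.22205995] tool shift mm [ 0.41992861 -0.25365114 77.0605918 ]
[-0.01126031 -0.0379875   0.        ]
```

Run:
```python
from m import *
im=cv2.imread('pics/w1.png')[170:260,260:380];im=cv2.convertScaleAbs(im,alpha=1.6)
cv2.imwrite('pics/w1c.png',cv2.resize(im,None,fx=6,fy=6,interpolation=cv2.INTER_CUBIC))
for p in((316,212),(316,213),(317,211)):
    s=bot.read_state();w=head(*p,'wrist',im);print(p,w,1000*np.array(s['tcp_rot']).T@(w-s['position']))
a=head(291,212,'wrist',im);c=head(341,212,'wrist',im);print(np.linalg.norm(a-c))
```

```text
(316, 212) [ 0.47147879 -0.24778706  0.145     ] [ 2.39921283 -3.5317478  77.06025486]
(316, 213) [ 0.47231325 -0.24803795  0.145     ] [ 1.5278712  -3.53576873 77.0586726 ]
(317, 211) [ 0.47087985 -0.24674799  0.145     ] [ 3.26816278 -2.70510436 77.06281654]
0.0411740184822058
```

View pics/w1c.png

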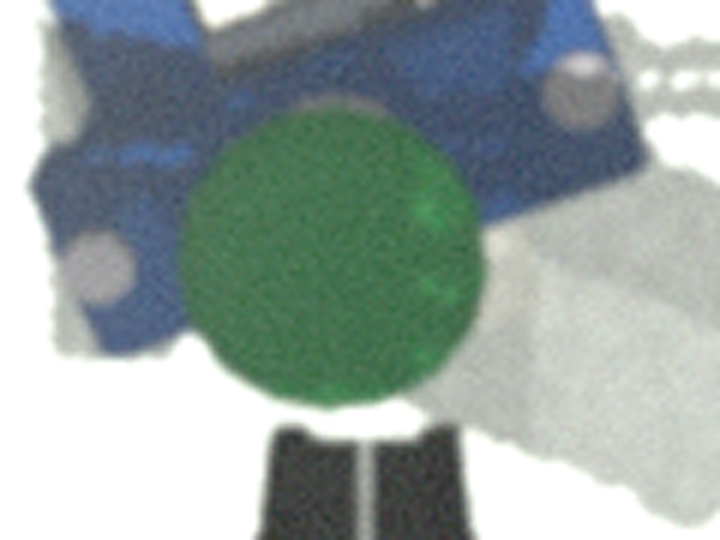

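The enlarged crop puts the head at x 180–485, y 103–408, so its centre is (315.4, 212.6) and it measures about 42 mm (44 expected). That gives roughly (0.472, -0.248), within 3 mm of the top and scene views.

```bash
python3 -m jog '[[[1.5,-3.4,20],[0,0,0],1],[[1.5,-3.4,45],[0,0,0],1],[[1.5,-3.4,60],[0,0,0],1],[[1.5,-3.4,66],[0,0,0],1],[[1.5,-3.4,66],[0,0,0],1],[[1.5,-3.4,66],[0,0,0],1]]'
python3 - <<'E'
from m import *
s=bot.read_state();print(s['position'],s['force'])
cv2.imwrite('pics/w2.png',vision.capture('wrist')[150:300,220:420,::-1].repeat(4,0).repeat(4,1))
E
```

```text
time_s: 2.82
position: [0.4735, -0.2484, 0.1569]
tcp_rot: [[-0.959, 0.282, -0.0], [0.282, 0.959, 0.0], [0.0, 0.0, -1.0]]
force: [0.6, 0.1, 1.1]
opening: 0.001
[ 0.4734538  -0.24840401  0.1568686 ] [0.59301079 0.08115334 1.0506301 ]
```

View pics/w2.png

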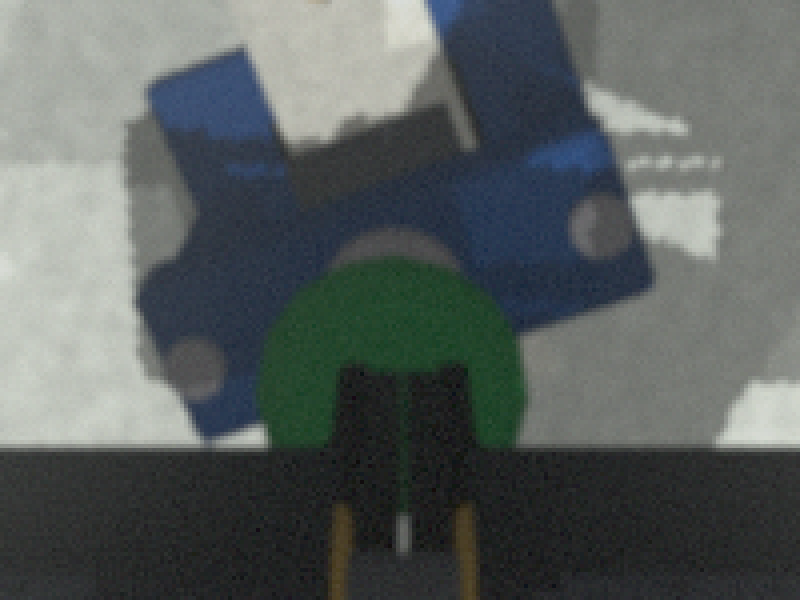

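The fingertips sit over the head at crop x 335–470 against a head of x 258–525, so they are about 2 mm off laterally. Fore-aft they are centred. I'll correct that and press slowly.

```bash
python3 -m jog '[[[0,-2,3],[0,0,0],1],[[0,-2,6],[0,0,0],1],[[0,-2,10],[0,0,0],1],[[0,-2,14],[0,0,0],1],[[0,-2,18],[0,0,0],1],[[0,-2,22],[0,0,0],1],[[0,-2,25],[0,0,0],1],[[0,-2,28],[0,0,0],1],[[0,-2,30],[0,0,0],1],[[0,-2,30],[0,0,0],1],[[0,-2,30],[0,0,0],1]]'; python3 -m jog '[[[0,0,2],[0,0,0],1],[[0,0,2],[0,0,0],1],[[0,0,2],[0,0,0],1]]'
```

```text
time_s: 3.78
position: [0.4729, -0.2517, 0.1271]
tcp_rot: [[-0.959, 0.284, 0.001], [0.284, 0.959, -0.001], [-0.001, -0.001, -1.0]]
force: [-0.7, 0.2, 8.1]
opening: 0.005
time_s: 4.03
position: [0.4729, -0.2517, 0.1254]
tcp_rot: [[-0.959, 0.284, 0.001], [0.284, 0.959, -0.001], [-0.001, -0.001, -1.0]]
force: [-0.6, 0.8, 9.0]
opening: 0.004
```

Force is 8–9 N, matching the spring near full travel. I'll keep going until the hard stop shows a clear rise in force.

```bash
python3 -m jog '[[[0,0,1],[0,0,0],1],[[0,0,1],[0,0,0],1],[[0,0,1],[0,0,0],1]]'; python3 -m jog '[[[0,0,1],[0,0,0],1],[[0,0,1],[0,0,0],1],[[0,0,1],[0,0,0],1]]'
```

```text
time_s: 4.28
position: [0.4729, -0.2517, 0.1253]
tcp_rot: [[-0.959, 0.284, 0.001], [0.284, 0.959, -0.001], [-0.002, -0.001, -1.0]]
force: [-2.6, 1.5, 13.9]
opening: 0.008
time_s: 4.53
position: [0.4729, -0.2517, 0.1252]
tcp_rot: [[-0.959, 0.284, 0.002], [0.284, 0.959, -0.002], [-0.002, -0.001, -1.0]]
force: [-4.4, 2.3, 20.5]
opening: 0.007
```

The hard stop is reached: z stays at 0.125 while force climbs to 20 N. Next I'll lift straight up.

```bash
python3 -m jog '[[[0,0,-5],[0,0,0],1],[[0,0,-10],[0,0,0],1],[[0,0,-16],[0,0,0],1],[[0,0,-24],[0,0,0],1],[[0,0,-40],[0,0,0],1],[[0,0,-65],[0,0,0],1],[[0,0,-90],[0,0,0],1],[[0,0,-100],[0,0,0],1],[[0,0,-100],[0,0,0],1],[[0,0,-100],[0,0,0],1],[[0,0,-100],[0,0,0],1]]'
python3 - <<'E'
from m import *
a=vision.capture('wrist')[:,:,::-1];b=vision.capture('scene')[60:260,200:440,::-1]
cv2.imwrite('pics/w3.png',a);cv2.imwrite('pics/s3.png',np.vstack([b,cv2.imread('pics/scene0.png')[60:260,200:440]]))
a0=cv2.imread('pics/scene0.png');b=vision.capture('scene')[:,:,::-1]
print(blob(a0,260,117,14),blob(b,260,117,14))
E
```

```text
time_s: 5.45
position: [0.4716, -0.2505, 0.221]
tcp_rot: [[-0.959, 0.284, -0.002], [0.284, 0.959, 0.002], [0.003, 0.001, -1.0]]
force: [-0.7, -0.7, 0.3]
opening: -0.001
(259.53714285714284, 118.05142857142857, 175.0, (252, 112, 16, 14)) (259.56115107913666, 118.79136690647482, 139.0, (252, 112, 16, 14))
```

View pics/s3.png

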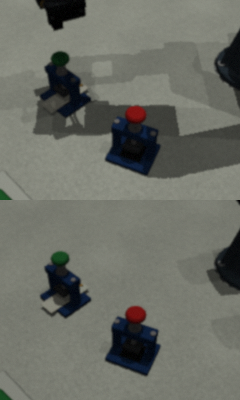

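View pics/w3.png

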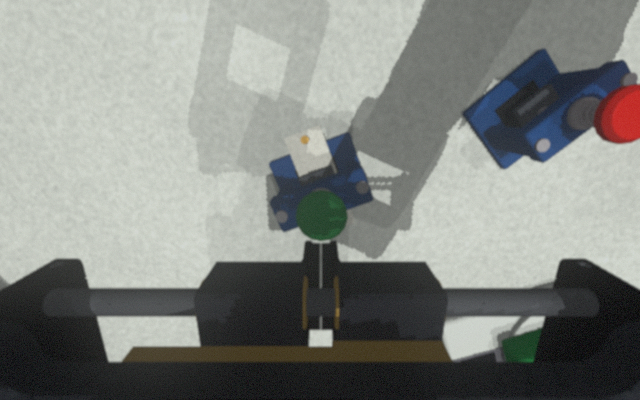

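In the scene view the head is back at its starting pixel box (252,112,16x14). The wrist view shows the tag still in place, the head up and the arm clear, with no contact force. I'll hand in.

```bash
python3 -c "
from rig import bot
print(bot.hand_in())"
```

```text
the job is handed in; nothing more can be done
None
```

I pressed the green plunger head to its stop with closed fingers, let it spring back up, and handed the job in at about 5.6 s of the 32 s allowed.

- **Press:** the tool stopped moving at z = 0.125 m, which is 20 mm below the head's raised height. The vertical force rose from 9 N (the full-travel spring force) to 20 N against the hard stop.
- **Return:** after lifting about 95 mm, the head filled exactly the same pixel box in the scene camera as before the press. The tag was still in the stamp and the tool showed no contact force.
- **Other stamps:** the arm passed over the red stamp about 75 mm clear of its head and did not go near the yellow one. My final pictures showed the red head unchanged; I did not check the yellow one again.
- **Disagreements:** the three cameras differed by up to 3 mm on where the head's centre was. I centred the fingers using the wrist camera. That left them about 1 mm further off in y than intended while pressing, still close to the head's centre.

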